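Sort out the mixed-up coffee counter

ROBOT

A 6-joint arm with a two-finger parallel gripper is mounted at the origin on a cart in front of the work surface, level with it; the furniture and walls round the work are solid. World frame = base frame: x ahead of the robot, y to its left, z up, the work surface at z = 0. Lengths are in m, angles in rad, forces in N, time in s.
With the tool pointing down it reaches from about 0.275 to 0.75 m from the base axis. Payload 10.2 kg.
Tool frame: the origin (TCP) lies midway between the tips of the shut fingers; the grasp point (between the pads) lies 19 mm behind it; z points along the fingers, x is the direction in which the jaws open and shut, and the axes are right-handed (so a half turn about z gives the same grasp; the last joint's range is limited). The gripper opens to 88 mm and grips with 3 to 60 N. Pads are 18 mm wide; open, the fingers measure 123 mm over their backs; the gripper's body (75 mm by 187 mm) begins 45 mm behind the grasp point.
Start: joints at [1.032, 0.313, 1.498, -0, 1.331, -0.223], TCP at [0.163, 0.499, 0.239] pointing down, gripper open.
Joint ranges: [-2.94, 2.94], [-0.97, 2.17], [0.19, 2.56], [-1.23, 4.37], [0.02, 3.11], [-2.88, 2.88]. Speed limits (rad/s): [2.39, 2.39, 3.01, 3.14, 3.14, 3.14].

INTERFACE

Orientations are given as a rotation vector (axis times angle).
In Python, from bench import monitor, grab_frame, calibration, arm gives the robot as it stands.
- The arm moves only by the tool apply_moves, never from a script. Its argument "increments" is a list of rows, each a list of 6 numbers: the shift along the world's x, y, z in m, then the turn, a rotation vector about the world's x, y, z in degrees. A call has 1 to 5 rows; each row is the pose to reach, as a shift and turn from the pose commanded when the call began; what a row does not reach only later rows make up. A row lasts 1/8 s, in which the tool goes at most 62.5 mm and 10.7 degrees, less where a joint would pass 70% of its speed; a pose out of reach is approached as far as the arm can. A call with a gripper value outside its range is refused whole. "hand" is the closure, from -1 (fully open) to 1 (shut), set as the call begins (left out, the last holds). The fingers move at their own pace and stop on an object; the grip force is fixed at half the most. Time passes only in rows, so rows that repeat a pose let the fingers close. It gives the time, the measured TCP pose, the force and the opening at its end, in the units of the state.
- monitor.get_obs(): the state, without advancing time (a new reading comes with each control period).
- grab_frame(name): name is "scene" or "top"; returns (picture, depth): 384x512x3 uint8, blue, green, red; 384x512 float32, m along the optical axis (not along the pixel's ray), 0 where there is no reading.
- calibration(name): a dict with "K" (3x3 intrinsics, pixels), "eye" and "orientation" of the camera in the world. Camera axes: x right, y down, z forward; pixel columns grow to the right and rows downward; lengths in m; the calibration is good to about 2 mm. A picture is of the moment at which its call begins. calibration takes no time and is no camera call.
- arm.close_job(): hands the job in, once; it reports no verdict.
The state is a dict: "time_s": time; "joint_positions": joint angles; "dq": joint speeds; "effort": joint torques, N m; "tool_pos": TCP position; "ee_rot": TCP orientation; "ft_force": force on the tool from outside, world axes, zero at the start; "ft_torque": the same for the moment, N m; "opening": finger opening in m.
Only numpy, scipy, OpenCV 4.12 (cv2) and the standard library are available. Lean on these libraries where they do the work, as an engineer would, in place of code of your own. Each camera call takes 0.05 s, during which the arm holds its last target.

TASK

The three things here each stand on the wrong rest: put the tamper on the square rubber tamping mat, the steel dosing cup on the weighing plate of the coffee scale and the brown espresso cup on the round cork coaster, each upright in the middle of its rest. Every rest is taken at the start, so park one of them on a free bit of counter on the way. Never let one tip over, and leave the milk jug and the white mug where they are.

Things in the scene. Friction and masses are not known exactly. Their poses are not given: they have to be found in the camera images.
- tamper_c (a point): Coffee tamper: round steel foot 58 mm across and 28 mm high, above it an upright turned dark wooden handle (at most 32 mm across, from 28 to 98 mm above the underside); 98 mm high in all, 0.3 to 0.55 kg. The point is on its axis, half-way up (49 mm above its underside); z up along the handle. Starts on the coffee scale.
- cup_c (a point): Steel dosing cup, open at the top: round, 62 mm across the outside, 50 mm high, about 0.11 kg, with a small loop handle on one side reaching 54 mm from the cup's axis. The point is on the axis of the round cup, half-way up (25 mm above its underside); the handle points along its -y, so fingers closing along its x grasp across the cup clear of the handle. Starts on the cork coaster.
- espresso_c (a point): Brown ceramic espresso cup, white inside, open at the top: round, tapered, 62 mm across at the rim and about 45 mm across at the foot, 50 mm high, about 0.1 kg, with an ear handle on one side (14 mm wide, reaching 55 mm from the cup's axis). The point is on the axis of the round cup, half-way up (25 mm above its underside); the handle points along its -y, so fingers closing along its x grasp across the cup just below the rim, clear of the handle. Starts on the tamping mat.
- scale_top (a point): Coffee scale, flat black slab 155 mm (its x) by 125 mm (its y), 21 mm high, fixed for the episode. Its raised flat weighing plate is 116 mm (x) by 118 mm (y); the rest is a 3 mm lower display strip along its -x edge. The point is the middle of the weighing plate, on its top, 21 mm above the counter (16 mm towards +x from the middle of the slab). The dosing cup belongs here.
- mat_top (a point): Tamping mat, square black rubber mat 120 x 120 mm, 8 mm thick, with a thin grey border line, fixed. The point is the middle of its flat top, 8 mm above the counter. The tamper belongs here.
- coaster_top (a point): Round cork coaster with a thin wooden ring near its edge, 104 mm across, 8 mm thick, fixed. The point is the middle of its flat top, 8 mm above the counter. The espresso cup belongs here.
- jug: Bystander: steel milk jug, 103 x 69 mm, 92 mm high. Origin at the middle of its underside. Leave it alone.
- mug: Bystander: white mug with a handle, 78 x 112 mm, 102 mm high. Origin at the middle of its underside. Leave it alone.
Mind the look-alikes: they are no part of the job. What is shaped like the part that bears espresso_c but blue or green is not meant.

How it is judged:
By the outcome, as a careful person would: the job done as asked, in the order asked, and still so for the second after the job is handed in, with the robot touching nothing.
It also fails if it takes over 106 s, if anything falls off the work surface, if the arm or the gripper's body presses on something with over 40 N, if the wrist force passes 120 N, or if a joint passes its speed limit or range.

## Working session

There is one attempt and no reset: what is moved stays moved. The work goes in short steps, Python scripts to look and compute and a tool call to move; the robot and the scene stay as the last step left them, time stands still between calls to the robot, and variables do not carry over. Pictures are saved under pics/ and viewed, and the job is handed in when it is done.

Besides the shell and the picture viewer there is one more tool, called after "Emit:" by a JSON object that holds its "fn" and its "kwargs". apply_moves: Moves the arm, as the interface text tells. Its arguments: {"type":"object","properties":{"increments":{"type":"array"},"hand":{"type":"number"}},"required":["increments"]}

```bash
mkdir -p pics; ls
cat > h.py <<'E'
import numpy as np, cv2
from bench import monitor, grab_frame, calibration, arm
from scipy.spatial.transform import Rotation as R
def cam(n):
    c=calibration(n); K=np.array(c["K"]); o=np.array(c["orientation"],float)
    M=o if o.shape==(3,3) else R.from_rotvec(o).as_matrix()
    return K,np.array(c["eye"],float),M
def onplane(n,u,v,z):
    K,e,M=cam(n); d=M@np.linalg.solve(K,[u,v,1.]); return e+d*(z-e[2])/d[2]
def proj(n,p):
    K,e,M=cam(n); q=K@(M.T@(np.array(p)-e)); return q[:2]/q[2]
def cloud(n,dep):
    K,e,M=cam(n); v,u=np.mgrid[:dep.shape[0],:dep.shape[1]]
    r=np.stack([u,v,np.ones_like(u)],-1)@np.linalg.inv(K).T*dep[...,None]
    return r@M.T+e
E
python3 - <<'E'
from h import *
print(calibration("top"));print(calibration("scene"));s=monitor.get_obs();print(s)
for n in("top","scene"):
    p,d=grab_frame(n);cv2.imwrite(f"pics/{n}0.png",p);np.save(f"{n}0.npy",d)
E
```

```text
pics
{'K': array([[394.80607652,   0.        , 261.50680223],
       [  0.        , 394.80607652, 194.50439897],
       [  0.        ,   0.        ,   1.        ]]), 'eye': array([0.45758976, 0.02205648, 1.17600442]), 'orientation': array([-2.18300432,  2.17575773, -0.15686897])}
{'K': array([[414.02499599,   0.        , 257.54456354],
       [  0.        , 414.02499599, 193.9314757 ],
       [  0.        ,   0.        ,   1.        ]]), 'eye': array([-0.16924829, -0.67694765,  0.58039738]), 'orientation': array([-1.90428023,  0.79039099, -0.53107937])}
{'time_s': 0.0, 'joint_positions': array([ 1.03157708e+00,  3.13440867e-01,  1.49844094e+00,  1.99636521e-05,
        1.33101293e+00, -2.23402084e-01]), 'dq': array([-5.19706373e-04,  8.10989551e-04, -1.32543324e-03, -4.35827163e-04,
        1.55907027e-04, -8.55741139e-05]), 'effort': array([ 8.52188750e-04, -4.02206719e+01, -2.52267998e+01,  6.95216632e-02,
        3.53053445e-02, -4.92248648e-05]), 'tool_pos': array([0.16293703, 0.49881118, 0.2381643 ]), 'ee_rot': array([ 2.54273562e+00,  1.84417785e+00, -1.89225827e-03]), 'ft_force': array([-0.04274574,  0.26348035,  0.26028343]), 'ft_torque': array([-0.03556916, -0.03683923, -0.02107494]), 'opening': 0.08834505548297081}
```

View pics/top0.png

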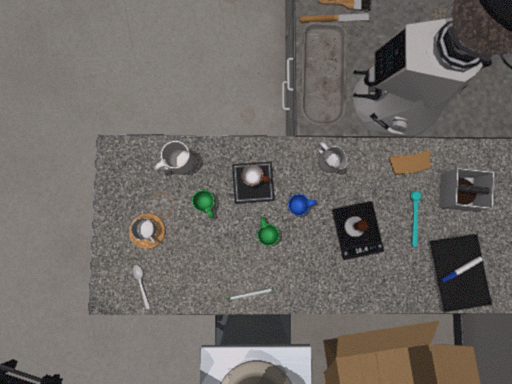

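View pics/scene0.png

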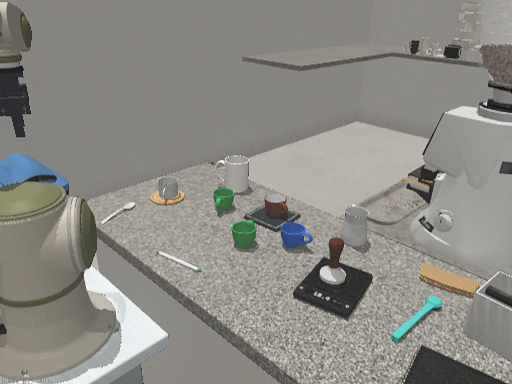

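Top view: the brown espresso cup is at (253,177) on the mat, the tamper at (357,227) on the scale, and the dosing cup at (147,230) on the coaster. The mug is at (177,157) and the jug at (333,158). Look-alikes for the espresso cup are the green cups at (204,201) and (268,235) and the blue one at (300,204). By colour I choose the brown one on the mat, and will check it in a close crop.

Run:
```python
from h import *
p=cv2.imread("pics/top0.png")
a=[cv2.resize(p[y-32:y+32,x-32:x+32],(384,384),interpolation=cv2.INTER_CUBIC) for x,y in((253,180),(357,229),(147,230))]
cv2.imwrite("pics/c0.png",cv2.resize(np.hstack(a[:2]),(768,384))); 
p2=cv2.imread("pics/scene0.png")
b=[cv2.resize(p2[y-32:y+32,x-32:x+32],(384,384),interpolation=cv2.INTER_CUBIC) for x,y in((273,205),(168,190))]
cv2.imwrite("pics/c1.png",np.hstack([a[2],b[1]]));cv2.imwrite("pics/c2.png",b[0])
for u,v in((253,180),(357,229),(147,230),(95,136),(90,313),(290,136)): print(u,v,onplane("top",u,v,0).round(3))
```

```text
253 180 [0.633 0.009 0.   ]
357 229 [ 0.487 -0.302  0.   ]
147 230 [0.482 0.321 0.   ]
95 136 [0.763 0.485 0.   ]
90 313 [0.245 0.474 0.   ]
290 136 [ 0.769 -0.103  0.   ]
```

View pics/c0.png

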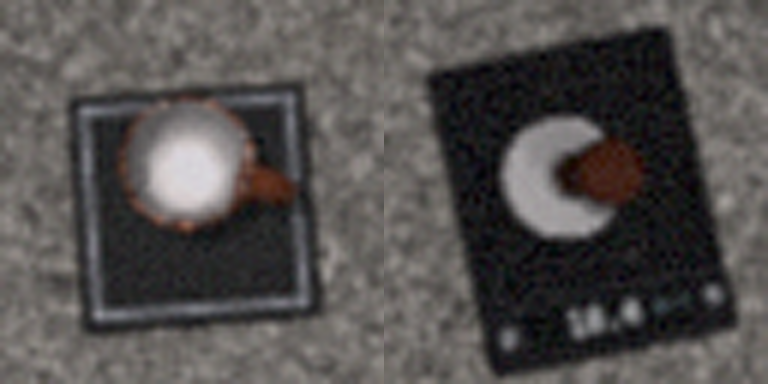

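View pics/c1.png

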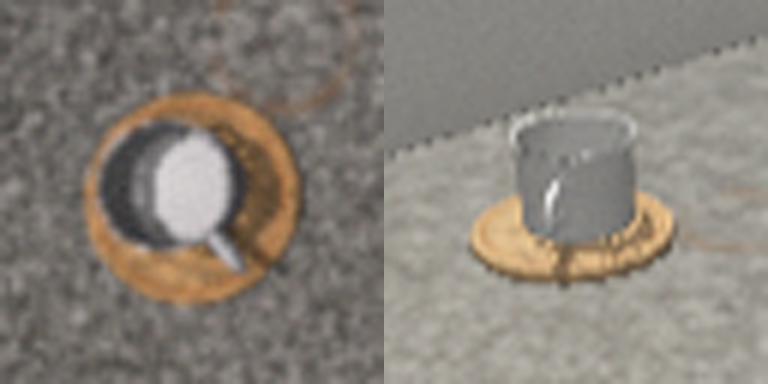

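View pics/c2.png

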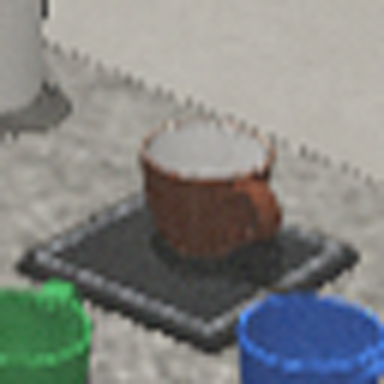

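```bash
cat > m.py <<'E'
from h import *
def fit(pts):  # circle
    A=np.c_[2*pts,np.ones(len(pts))];s=np.linalg.lstsq(A,(pts**2).sum(1),rcond=None)[0]
    return s[:2],np.sqrt(s[2]+s[0]**2+s[1]**2)
if __name__=="__main__":
    p=cv2.imread("pics/top0.png");d=np.load("top0.npy");P=cloud("top",d)
    up=6
    hsv=cv2.cvtColor(p,cv2.COLOR_BGR2HSV)
    for name,(u,v),r in(("esp",(253,178),30),("tam",(357,227),30),("cup",(147,230),30),("mug",(177,157),30),("jug",(333,158),24),("blue",(300,204),18),("g1",(204,201),18),("g2",(268,235),18)):
        Q=P[v-r:v+r,u-r:u+r].reshape(-1,3);h=Q[:,2]
        print(name,"ground",np.median(h).round(4),"pct",np.percentile(h,[1,50,90,97,99.5]).round(4))
        for lo,hi in((.012,.03),(.03,.05),(.05,.07),(.07,.125)):
            S=Q[(h>lo)&(h<hi)]
            if len(S)>10: 
                (c,rad)=cv2.minEnclosingCircle(S[:,:2].astype(np.float32)); print("  ",lo,len(S),S.mean(0).round(4),"mec",np.round(c,4),round(rad,4))
    # coaster
    def mask_fit(m,name,z,box):
        x0,y0,x1,y1=box; mm=np.zeros(m.shape,np.uint8);mm[y0:y1,x0:x1]=m[y0:y1,x0:x1]
        mm=cv2.morphologyEx(mm,cv2.MORPH_CLOSE,np.ones((5,5)))
        c=max(cv2.findContours(mm,cv2.RETR_EXTERNAL,cv2.CHAIN_APPROX_NONE)[0],key=cv2.contourArea)
        w=np.array([onplane("top",*q,z)[:2] for q in cv2.convexHull(c)[:,0].astype(float)]).astype(np.float32)
        return c,w
    H,S,V=cv2.split(hsv)
    c,w=mask_fit(((H>5)&(H<22)&(S>90)&(V>60)).astype(np.uint8),"coaster",.008,(120,205,175,255)); print("coaster",fit(w),cv2.minEnclosingCircle(w))
    mx=p.max(2)
    for nm,box,z in(("mat",(225,155,280,210),.008),("scale",(325,195,390,265),.02)):
        c,w=mask_fit((cv2.GaussianBlur(mx,(3,3),0)<62).astype(np.uint8),nm,z,box); print(nm,cv2.minAreaRect(w),cv2.boundingRect(c))
E
python3 m.py
```

```text
esp ground 0.0021 pct [-0.0054  0.0021  0.0172  0.0542  1.176 ]
   0.012 234 [0.6421 0.0128 0.0193] mec [0.6427 0.0089] 0.0586
   0.03 81 [0.6486 0.0076 0.0403] mec [6.367e-01 5.000e-04] 0.0414
   0.05 123 [0.6391 0.0028 0.0557] mec [0.6361 0.0056] 0.0404
tam ground 0.0174 pct [-0.0052  0.0174  0.027   0.1113  0.1205]
   0.012 1840 [ 0.4823 -0.3001  0.0198] mec [ 0.4846 -0.2997] 0.0961
   0.03 182 [ 0.4933 -0.2786  0.0361] mec [ 0.4944 -0.2861] 0.028
   0.05 16 [ 0.4932 -0.2789  0.0602] mec [ 0.4949 -0.2835] 0.0101
   0.07 121 [ 0.494  -0.2841  0.1123] mec [ 0.4942 -0.2863] 0.0161
cup ground 0.0004 pct [-0.0056  0.0004  0.0104  0.045   0.0608]
   0.012 105 [0.4822 0.323  0.019 ] mec [0.479  0.3215] 0.0467
   0.03 88 [0.4795 0.3229 0.0409] mec [0.4756 0.3138] 0.041
   0.05 69 [0.4848 0.3249 0.0563] mec [0.4855 0.3205] 0.0313
mug ground -0.0004 pct [-8.589e-01 -4.000e-04  6.640e-02  9.810e-02  1.028e-01]
   0.012 117 [0.6895 0.2368 0.0207] mec [0.6796 0.2315] 0.0461
   0.03 120 [0.6853 0.2379 0.0394] mec [0.6779 0.2359] 0.052
   0.05 102 [0.6853 0.2314 0.0594] mec [0.676  0.2393] 0.054
[... 874 characters left out ...]
.0511] mec [0.5613 0.1516] 0.035
g2 ground 0.0009 pct [-0.0058  0.0009  0.042   0.0493  0.6434]
   0.012 123 [ 0.4691 -0.0351  0.0189] mec [ 0.468  -0.0337] 0.0269
   0.03 143 [ 0.4803 -0.0305  0.0435] mec [ 0.48   -0.0293] 0.0425
   0.05 23 [ 0.4676 -0.0282  0.0515] mec [ 0.4683 -0.0325] 0.0316
coaster (array([0.48085706, 0.31931965]), np.float64(0.051285436528929446)) ((0.48077592253685, 0.3192504048347473), 0.05199892073869705)
mat ((0.6188960075378418, 0.008754711598157883), (0.10766744613647461, 0.11758746951818466), 3.334935426712036) (233, 166, 41, 38)
scale ((0.48372718691825867, -0.29792386293411255), (0.15329980850219727, 0.12452999502420425), 11.790605545043945) (332, 202, 52, 58)
```

Run:
```python
from h import *
from m import fit
f=lambda n,u,v,z:print(n,u,v,onplane(n,u,v,z)[:2].round(4))
print("esp");f("top",251.8,175.1,.058);f("scene",241+207/6-.4,173+153/6-.4,.058)
print("cup");f("top",142.6,228.4,.058);f("scene",167.2,179.3,.058)
print("tam");f("top",354.8,226.3,.049);f("top",362.6,224.9,.119)
print("mat");f("top",252.8,182.0,.008)
for u,v in((232.7,164.7),(271,162.2),(274,200),(235.2,202.7)):f("top",u-.4,v-.4,.008)
# scene mat corners, crop offset (241,173)
for u,v in((20,265),(165,180),(360,258),(207,352)):f("scene",241+u/6-.4,173+v/6-.4,.008)
# depth circles
d=np.load("top0.npy");P=cloud("top",d)
p=cv2.imread("pics/top0.png")
import scipy.optimize as so
for n,c0,lo,hi in(("esp",(.638,.012),.051,.066),("cup",(.485,.327),.051,.066),("tam",(.494,-.286),.028,.06)):
    m=(np.hypot(P[...,0]-c0[0],P[...,1]-c0[1])<.06)&(P[...,2]>lo)&(P[...,2]<hi)
    vv,uu=np.nonzero(m); W=np.array([onplane("top",a,b,.049 if n=="tam" else .058)[:2] for a,b in zip(uu,vv)])
    if n!="tam":
      r=so.least_squares(lambda c:np.hypot(*(W-c).T)-.030,c0,loss="soft_l1",f_scale=.002); print(n,len(W),r.x.round(4))
    else: print(n,cv2.minEnclosingCircle(W.astype(np.float32)),W.mean(0))
# handle directions
print("esp handle");f("top",221+285/6-.4,148+186/6-.4,.045)
print("cup handle");f("top",115+235/6-.4,198+262/6-.4,.05)
```

```text
esp
top 251.8 175.1 [0.6383 0.0135]
scene 275.1 198.1 [0.6366 0.0116]
cup
top 142.6 228.4 [0.4854 0.3181]
scene 167.2 179.3 [0.4896 0.3272]
tam
top 354.8 226.3 [ 0.493  -0.2828]
top 362.6 224.9 [ 0.4946 -0.2851]
mat
top 252.8 182.0 [0.6255 0.01  ]
top 232.29999999999998 164.29999999999998 [0.6787 0.0717]
top 270.6 161.79999999999998 [ 0.6872 -0.0432]
top 273.6 199.6 [ 0.573  -0.0521]
top 234.79999999999998 202.29999999999998 [0.5644 0.0632]
scene 243.93333333333334 216.76666666666665 [0.5588 0.0582]
scene 268.1 202.6 [0.6748 0.0714]
scene 300.6 215.6 [ 0.6827 -0.049 ]
scene 275.1 231.26666666666665 [ 0.5636 -0.0567]
esp 118 [0.6393 0.0125]
cup 65 [0.4853 0.3199]
tam ((0.49415701627731323, -0.28104549646377563), 0.028232315555214882) [ 0.49290951 -0.27530331]
esp handle
top 268.1 178.6 [ 0.6304 -0.0339]
cup handle
top 153.76666666666665 241.26666666666665 [0.4496 0.2879]
```

Emit:
{"fn": "apply_moves", "kwargs": {"increments": [[0.043,-0.043,0,0,0,-8],[0.086,-0.086,0,0,0,-16],[0.129,-0.129,0,0,0,-24],[0.172,-0.172,0,0,0,-32],[0.215,-0.215,0,0,0,-40]], "hand": -1}}

```text
time_s: 0.72
tool_pos: [0.3791, 0.2824, 0.2386]
ee_rot: [-3.023, -0.856, 0.0]
ft_force: [0.3, 0.7, -0.1]
opening: 0.0884
```

Emit:
{"fn": "apply_moves", "kwargs": {"increments": [[0.043,-0.043,0,0,0,-8],[0.086,-0.086,0,0,0,-16],[0.129,-0.129,0,0,0,-24],[0.172,-0.172,0,0,0,-32],[0.215,-0.215,0,0,0,-42]]}}

```text
time_s: 1.35
tool_pos: [0.5941, 0.0674, 0.2384]
ee_rot: [-3.129, 0.285, 0.001]
ft_force: [0.8, 0.7, 0.7]
opening: 0.0882
```

Emit:
{"fn": "apply_moves", "kwargs": {"increments": [[0.03,-0.036,-0.02,0,0,0],[0.045,-0.0547,-0.06,0,0,0],[0.045,-0.0547,-0.1,0,0,0],[0.045,-0.0547,-0.13,0,0,0],[0.045,-0.0547,-0.13,0,0,0]]}}

```text
time_s: 1.98
tool_pos: [0.6369, 0.0145, 0.1064]
ee_rot: [-3.129, 0.276, 0.008]
ft_force: [0.4, -0.1, 0.7]
opening: 0.0879
```

Run:
```python
from h import *
p,d=grab_frame("scene");cv2.imwrite("pics/s1.png",cv2.resize(p[110:260,180:380],(800,600),interpolation=cv2.INTER_CUBIC))
```

```text
(no output)
```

View pics/s1.png

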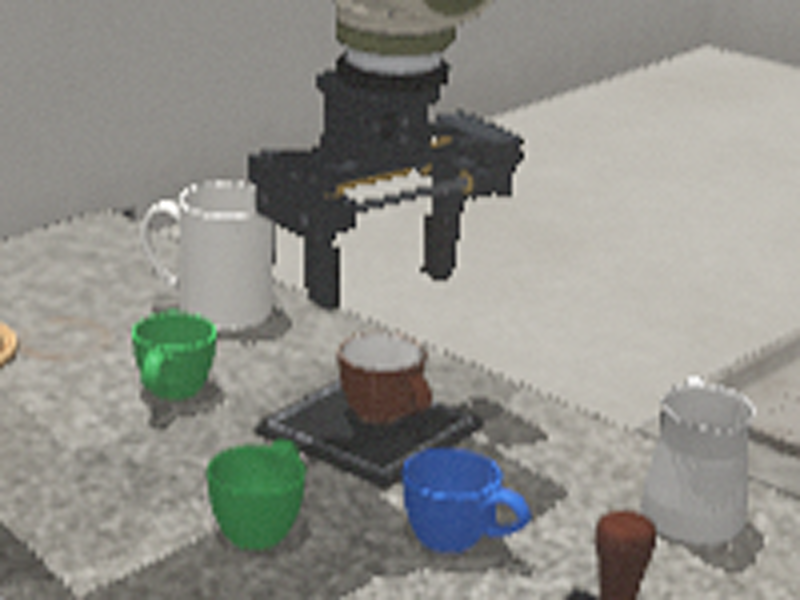

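The open jaws straddle the brown cup: fingertips at (322,300) and (440,275) in the crop, cup rim centre at (383,350). Next I descend.

Emit:
{"fn": "apply_moves", "kwargs": {"increments": [[0.002,-0.002,-0.03,0,0,0],[0.002,-0.002,-0.055,0,0,0],[0.002,-0.002,-0.07,0,0,0],[0.002,-0.002,-0.078,0,0,0],[0.002,-0.002,-0.078,0,0,0]]}}

```text
time_s: 2.65
tool_pos: [0.6403, 0.0123, 0.0312]
ee_rot: [3.129, -0.276, 0.001]
ft_force: [-0.1, 0.3, -0.2]
opening: 0.0879
```

Emit:
{"fn": "apply_moves", "kwargs": {"increments": [[0,0,0,0,0,0],[0,0,0,0,0,0],[0,0,0,0,0,0],[0,0,0,0,0,0],[0,0,0,0,0,0]], "hand": 1}}

```text
time_s: 3.28
tool_pos: [0.6403, 0.0123, 0.0311]
ee_rot: [3.129, -0.276, 0.001]
ft_force: [-0.2, -0.7, 2.3]
opening: 0.0598
```

Emit:
{"fn": "apply_moves", "kwargs": {"increments": [[0,0,0.01,0,0,0],[0,0,0.03,0,0,0],[0,0,0.06,0,0,0],[0,0,0.09,0,0,0],[0,0,0.1,0,0,0]]}}

```text
time_s: 3.9
tool_pos: [0.6408, 0.0123, 0.1336]
ee_rot: [3.129, -0.276, 0.006]
ft_force: [0.0, -0.3, -1.9]
opening: 0.0598
```

Run:
```python
from h import *
s=monitor.get_obs();print(s["tool_pos"],s["opening"],s["ft_force"])
p,d=grab_frame("scene");cv2.imwrite("pics/s2.png",cv2.resize(p[110:260,180:380],(800,600),interpolation=cv2.INTER_CUBIC))
```

```text
[0.64077104 0.01228946 0.13357223] 0.05976118864178315 [ 0.00485024 -0.27893682 -1.93882902]
```

View pics/s2.png

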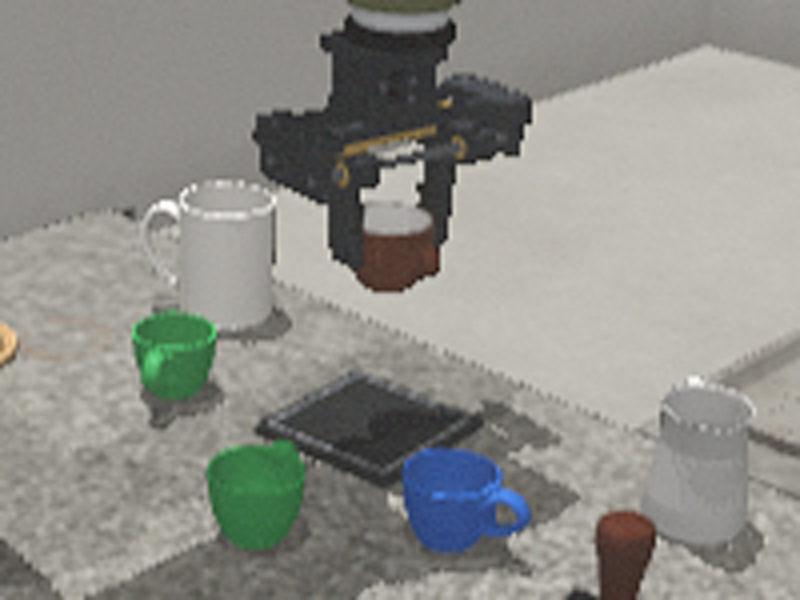

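The brown cup (395,250) is held level, and the mat at (370,425) is clear. I'll carry it to the parking spot at (0.42, 0.13).

Emit:
{"fn": "apply_moves", "kwargs": {"increments": [[-0.03,0.016,0,0,0,0],[-0.08,0.043,0,0,0,0],[-0.13,0.07,0,0,0,0],[-0.18,0.096,0,0,0,0],[-0.22,0.118,0,0,0,0]]}}

```text
time_s: 4.58
tool_pos: [0.4176, 0.1311, 0.1301]
ee_rot: [3.129, -0.276, -0.003]
ft_force: [0.1, 0.6, -0.8]
opening: 0.06
```

Emit:
{"fn": "apply_moves", "kwargs": {"increments": [[0,0,-0.02,0,0,0],[0,0,-0.05,0,0,0],[0,0,-0.08,0,0,0],[0,0,-0.1,0,0,0],[0,0,-0.1,0,0,0]]}}

```text
time_s: 5.2
tool_pos: [0.4189, 0.1303, 0.0295]
ee_rot: [3.129, -0.276, -0.006]
ft_force: [-0.1, 0.8, -0.9]
opening: 0.0599
```

Emit:
{"fn": "apply_moves", "kwargs": {"increments": [[0,0,-0.003,0,0,0],[0,0,-0.006,0,0,0],[0,0,-0.007,0,0,0],[0,0,-0.007,0,0,0]]}}

```text
time_s: 5.7
tool_pos: [0.4201, 0.1303, 0.0239]
ee_rot: [-3.129, 0.276, -0.0]
ft_force: [1.6, 0.1, -1.3]
opening: 0.0598
```

Emit:
{"fn": "apply_moves", "kwargs": {"increments": [[0,0,-0.001,0,0,0],[0,0,-0.001,0,0,0]]}}

```text
time_s: 5.95
tool_pos: [0.4203, 0.1304, 0.0231]
ee_rot: [-3.129, 0.276, -0.001]
ft_force: [-1.3, 0.0, 3.4]
opening: 0.0597
```

Emit:
{"fn": "apply_moves", "kwargs": {"increments": [[0,0,0,0,0,0],[0,0,0,0,0,0],[0,0,0,0,0,0],[0,0,0,0,0,0]], "hand": -1}}

```text
time_s: 6.45
tool_pos: [0.4201, 0.1303, 0.0227]
ee_rot: [3.129, -0.276, -0.0]
ft_force: [-0.1, 0.4, 0.5]
opening: 0.0881
```

Emit:
{"fn": "apply_moves", "kwargs": {"increments": [[0,0,0.02,0,0,0],[0,0,0.05,0,0,0],[0,0,0.1,0,0,0],[0,0,0.15,0,0,0],[0,0,0.2,0,0,0]]}}

```text
time_s: 7.08
tool_pos: [0.4197, 0.1303, 0.2244]
ee_rot: [-3.129, 0.276, -0.0]
ft_force: [0.1, -0.2, -0.3]
opening: 0.088
```

Emit:
{"fn": "apply_moves", "kwargs": {"increments": [[0.01,-0.055,0,0,0,0],[0.02,-0.11,0,0,0,0],[0.03,-0.165,0,0,0,0],[0.04,-0.22,0,0,0,0],[0.05,-0.275,0,0,0,0]]}}

```text
time_s: 7.7
tool_pos: [0.4701, -0.1465, 0.2227]
ee_rot: [-3.129, 0.277, -0.0]
ft_force: [0.3, 0.8, 0.2]
opening: 0.0881
```

Emit:
{"fn": "apply_moves", "kwargs": {"increments": [[0.01,-0.055,0,0,0,0],[0.018,-0.11,0,0,0,0],[0.024,-0.139,-0.02,0,0,0],[0.024,-0.139,-0.06,0,0,0],[0.024,-0.139,-0.08,0,0,0]]}}

```text
time_s: 8.32
tool_pos: [0.4933, -0.2835, 0.1404]
ee_rot: [-3.127, 0.277, 0.004]
ft_force: [-0.8, 0.4, 0.9]
opening: 0.0879
```

Run:
```python
from h import *
s=monitor.get_obs();print(s["tool_pos"],s["opening"],s["ft_force"])
p,d=grab_frame("scene");cv2.imwrite("pics/s3.png",cv2.resize(p[150:330,190:430],(800,600),interpolation=cv2.INTER_CUBIC))
```

```text
[ 0.4933081  -0.28348748  0.140384  ] 0.08789495173150891 [-0.7636654   0.44596441  0.93340632]
```

View pics/s3.png

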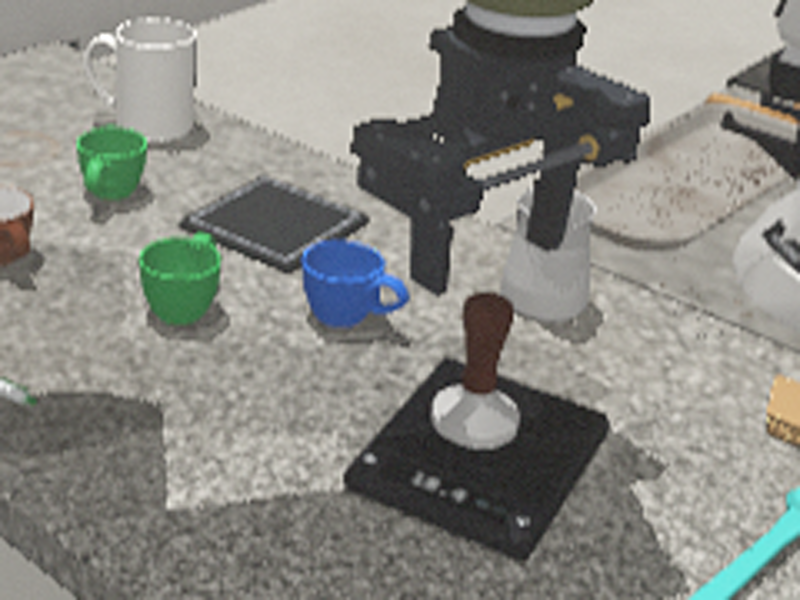

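The open jaws (tips at (432,285) and (548,240)) straddle the tamper knob (488,300), clear of the jug.

Emit:
{"fn": "apply_moves", "kwargs": {"increments": [[0,0,-0.025,0,0,0],[0,0,-0.045,0,0,0],[0,0,-0.057,0,0,0],[0,0,-0.06,0,0,0],[0,0,-0.06,0,0,0]]}}

```text
time_s: 9.0
tool_pos: [0.4943, -0.2838, 0.0833]
ee_rot: [3.129, -0.276, 0.001]
ft_force: [-0.0, -0.9, -0.3]
opening: 0.0879
```

Emit:
{"fn": "apply_moves", "kwargs": {"increments": [[0,0,0,0,0,0],[0,0,0,0,0,0],[0,0,0,0,0,0],[0,0,0,0,0,0],[0,0,0,0,0,0]], "hand": 1}}

```text
time_s: 9.62
tool_pos: [0.4941, -0.2836, 0.0827]
ee_rot: [3.129, -0.276, -0.0]
ft_force: [0.9, -0.1, 0.4]
opening: 0.0402
```

Emit:
{"fn": "apply_moves", "kwargs": {"increments": [[0,0,0,0,0,0],[0,0,0.005,0,0,0],[0,0,0.01,0,0,0],[0,0,0.015,0,0,0],[0,0,0.02,0,0,0]]}}

```text
time_s: 10.25
tool_pos: [0.494, -0.2836, 0.103]
ee_rot: [-3.129, 0.276, 0.0]
ft_force: [-0.4, 0.0, -3.9]
opening: 0.03
```

Run:
```python
from h import *
s=monitor.get_obs();print(s["tool_pos"],s["opening"],s["ft_force"],s["ft_torque"])
p,d=grab_frame("scene");cv2.imwrite("pics/s4.png",cv2.resize(p[150:330,190:430],(800,600),interpolation=cv2.INTER_CUBIC))
```

```text
[ 0.4940297  -0.28361973  0.10303464] 0.02999010322463166 [-0.44486689  0.04120104 -3.88074482] [-0.06809295  0.07672549 -0.06361401]
```

View pics/s4.png

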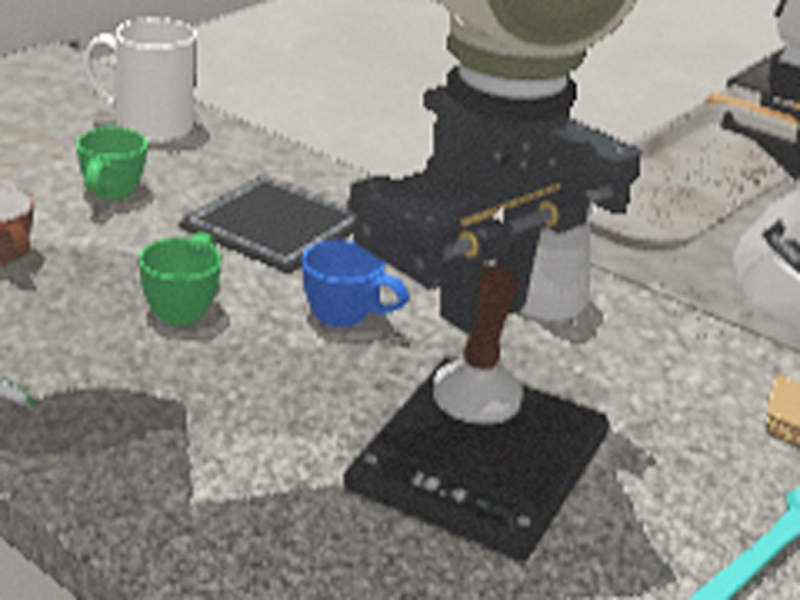

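Emit:
{"fn": "apply_moves", "kwargs": {"increments": [[0,0,0.02,0,0,0],[0,0,0.05,0,0,0],[0,0,0.075,0,0,0],[0.015,0.034,0.085,0,0,0],[0.03,0.067,0.085,0,0,0]]}}

```text
time_s: 10.92
tool_pos: [0.5245, -0.2162, 0.1887]
ee_rot: [3.128, -0.278, 0.002]
ft_force: [-0.2, -1.0, -4.8]
opening: 0.03
```

Emit:
{"fn": "apply_moves", "kwargs": {"increments": [[0.02,0.045,0,0,0,0],[0.04,0.09,0,0,0,0],[0.06,0.135,0,0,0,0],[0.08,0.18,0,0,0,0],[0.095,0.212,0,0,0,0]]}}

```text
time_s: 11.55
tool_pos: [0.6195, -0.0026, 0.1877]
ee_rot: [-3.129, 0.274, 0.0]
ft_force: [-0.2, -1.4, -3.4]
opening: 0.0301
```

Emit:
{"fn": "apply_moves", "kwargs": {"increments": [[0.0055,0.013,0,0,0,0],[0.0055,0.014,-0.03,0,0,0],[0.0055,0.014,-0.06,0,0,0],[0.0055,0.014,-0.08,0,0,0],[0.0055,0.014,-0.08,0,0,0]]}}

```text
time_s: 12.18
tool_pos: [0.6236, 0.0086, 0.1064]
ee_rot: [-3.129, 0.278, 0.005]
ft_force: [-0.5, -0.2, -4.5]
opening: 0.0302
```

Run:
```python
from h import *
s=monitor.get_obs();print(s["tool_pos"],s["opening"],s["ft_force"],s["ft_torque"])
p,d=grab_frame("scene");cv2.imwrite("pics/s5.png",cv2.resize(p[130:250,200:360],(800,600),interpolation=cv2.INTER_CUBIC))
```

```text
[0.62363071 0.00855121 0.1064199 ] 0.03018348187387587 [-0.52933397 -0.18571155 -4.46427746] [-0.01469775  0.06355641  0.01692178]
```

View pics/s5.png

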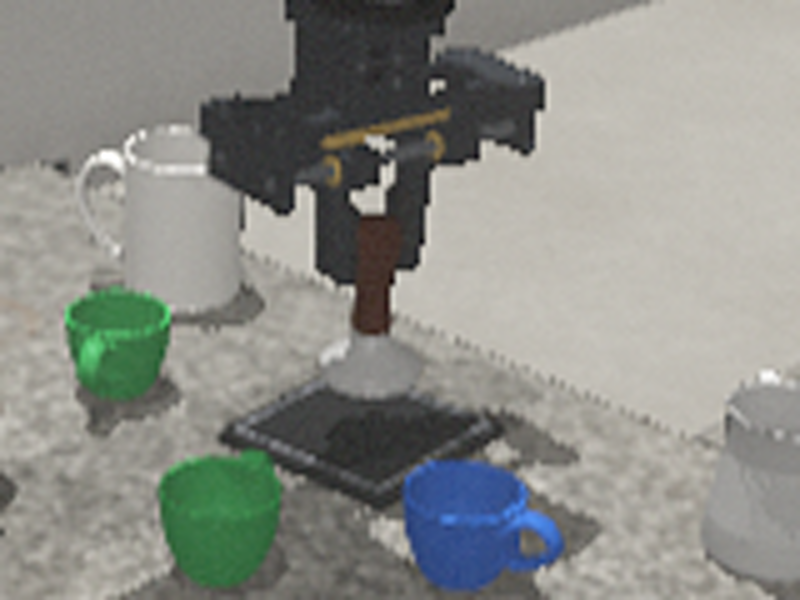

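The tamper (375,310) hangs nearly upright over the mat (365,440). I'll lower it slowly to contact.

Emit:
{"fn": "apply_moves", "kwargs": {"increments": [[0.0005,0.001,-0.012,0,0,0],[0.0005,0.001,-0.022,0,0,0],[0.0005,0.001,-0.03,0,0,0],[0.0005,0.001,-0.032,0,0,0],[0.0005,0.001,-0.032,0,0,0]]}}

```text
time_s: 12.85
tool_pos: [0.6251, 0.0104, 0.0758]
ee_rot: [3.129, -0.276, 0.0]
ft_force: [-0.5, 0.5, -5.6]
opening: 0.0297
```

Emit:
{"fn": "apply_moves", "kwargs": {"increments": [[0,0,-0.001,0,0,0],[0,0,-0.002,0,0,0],[0,0,-0.003,0,0,0],[0,0,-0.003,0,0,0]]}}

```text
time_s: 13.35
tool_pos: [0.625, 0.0104, 0.0726]
ee_rot: [3.129, -0.276, -0.0]
ft_force: [-0.3, -0.3, -4.1]
opening: 0.0299
```

Emit:
{"fn": "apply_moves", "kwargs": {"increments": [[0,0,-0.0005,0,0,0],[0,0,-0.001,0,0,0],[0,0,-0.0015,0,0,0],[0,0,-0.0015,0,0,0]]}}

```text
time_s: 13.85
tool_pos: [0.625, 0.0103, 0.0712]
ee_rot: [3.129, -0.276, -0.0]
ft_force: [-0.4, -0.2, -4.3]
opening: 0.0299
```

Emit:
{"fn": "apply_moves", "kwargs": {"increments": [[0,0,-0.0005,0,0,0],[0,0,-0.001,0,0,0],[0,0,-0.0015,0,0,0],[0,0,-0.0015,0,0,0]]}}

```text
time_s: 14.35
tool_pos: [0.6251, 0.0103, 0.0697]
ee_rot: [-3.129, 0.276, -0.0]
ft_force: [0.2, 0.1, -4.1]
opening: 0.0302
```

Emit:
{"fn": "apply_moves", "kwargs": {"increments": [[0,0,-0.0005,0,0,0],[0,0,-0.001,0,0,0],[0,0,-0.0015,0,0,0],[0,0,-0.002,0,0,0],[0,0,-0.002,0,0,0]]}}

```text
time_s: 14.98
tool_pos: [0.6256, 0.0098, 0.0693]
ee_rot: [3.128, -0.276, 0.003]
ft_force: [-3.3, -3.8, 10.1]
opening: 0.0301
```

Emit:
{"fn": "apply_moves", "kwargs": {"increments": [[0,0,0.001,0,0,0],[0,0,0.001,0,0,0]]}}

```text
time_s: 15.22
tool_pos: [0.6255, 0.0101, 0.0695]
ee_rot: [3.129, -0.276, 0.002]
ft_force: [-1.8, -2.2, 6.5]
opening: 0.0301
```

Emit:
{"fn": "apply_moves", "kwargs": {"increments": [[0,0,0,0,0,0],[0,0,0,0,0,0],[0,0,0,0,0,0],[0,0,0,0,0,0],[0,0,0,0,0,0]], "hand": -1}}

```text
time_s: 15.85
tool_pos: [0.6251, 0.0104, 0.0687]
ee_rot: [-3.129, 0.276, 0.0]
ft_force: [-0.0, 0.2, -0.2]
opening: 0.0781
```

Emit:
{"fn": "apply_moves", "kwargs": {"increments": [[0,0,0.02,0,0,0],[0,0,0.04,0,0,0],[0,0,0.07,0,0,0],[0,0,0.11,0,0,0],[0,0,0.15,0,0,0]]}}

```text
time_s: 16.48
tool_pos: [0.6249, 0.0104, 0.22]
ee_rot: [-3.129, 0.276, 0.0]
ft_force: [0.7, 0.4, 0.7]
opening: 0.0882
```

Emit:
{"fn": "apply_moves", "kwargs": {"increments": [[-0.023,0.05,0,0,0,-7],[-0.046,0.1,0,0,0,-14],[-0.069,0.15,0,0,0,-21],[-0.092,0.2,0,0,0,-28],[-0.115,0.25,0,0,0,-35]]}}

```text
time_s: 17.1
tool_pos: [0.5091, 0.2618, 0.2189]
ee_rot: [-2.899, 1.211, -0.0]
ft_force: [0.1, 0.5, 0.5]
opening: 0.0881
```

Run:
```python
from h import *
s=monitor.get_obs();print(s["tool_pos"],s["ee_rot"])
for n in("top","scene"):
    p,d=grab_frame(n);cv2.imwrite(f"pics/{n}6.png",p);np.save(f"{n}6.npy",d)
a=cv2.imread("pics/top6.png")[150:214,220:284];b=cv2.imread("pics/scene6.png")[165:235,235:305]
cv2.imwrite("pics/c6.png",np.hstack([cv2.resize(q,(384,384),interpolation=cv2.INTER_CUBIC) for q in(a,b)]))
```

```text
[0.50910138 0.26184624 0.21887564] [-2.89875890e+00  1.21055230e+00 -3.39396118e-04]
```

View pics/c6.png

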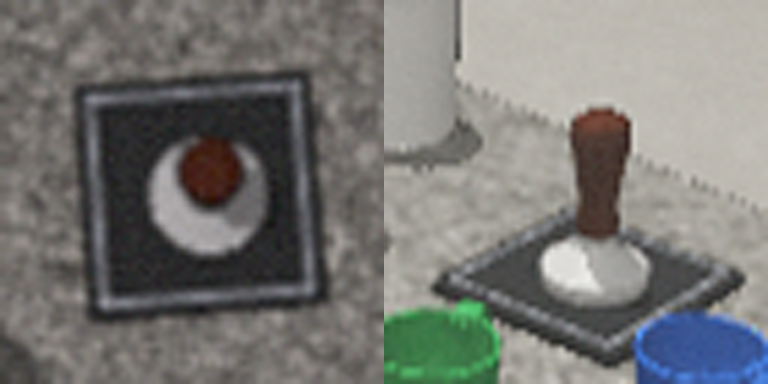

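View pics/top6.png

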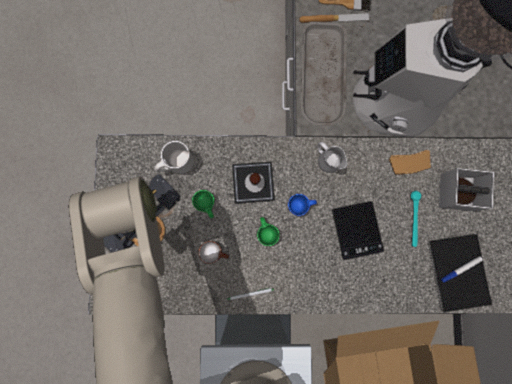

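Run:
```python
from h import *
f=lambda u,v,z:onplane("top",220+u/6-.42,150+v/6-.42,z)[:2]
print("foot",f(209,195,.036),f(209,195,.03)); print("mat",f(200.5,194.8,.008)); print("knob",f(211,171,.106))
p=cv2.imread("pics/top6.png"); mx=cv2.GaussianBlur(p.max(2),(3,3),0)
for nm,(x0,y0,x1,y1),z in(("scale",(325,195,390,265),.02),("mat",(228,156,280,208),.008)):
    m=np.zeros(mx.shape,np.uint8);m[y0:y1,x0:x1]=(mx[y0:y1,x0:x1]<65)
    c=max(cv2.findContours(m,cv2.RETR_EXTERNAL,cv2.CHAIN_APPROX_NONE)[0],key=cv2.contourArea)
    w=np.array([onplane("top",*q,z)[:2] for q in c[:,0].astype(float)]).astype(np.float32);print(nm,cv2.minAreaRect(w))
s=cv2.imread("pics/scene6.png"); 
for u,v in((435,282),(578,208),(745,278),(612,362)): print(onplane("scene",235+(u-384)*70/384-.4,165+v*70/384-.4,.008)[:2].round(4))
```

```text
foot [0.6212762  0.00563241] [0.6221377  0.00554597]
mat [0.62537082 0.00946036]
knob [0.62229637 0.00576641]
scale ((0.48369765281677246, -0.297851026058197), (0.1532878875732422, 0.12475358694791794), 11.847533226013184)
mat ((0.6259840726852417, 0.00989125669002533), (0.0948125571012497, 0.09480363875627518), 4.520599365234375)
[0.5619 0.0615]
[0.6794 0.0679]
[ 0.6838 -0.0474]
[ 0.5683 -0.0563]
```

Emit:
{"fn": "apply_moves", "kwargs": {"increments": [[-0.012,0.03,-0.01,0,0,-4],[-0.0238,0.0577,-0.04,0,0,-4],[-0.0238,0.0577,-0.08,0,0,-4],[-0.0238,0.0577,-0.11,0,0,-4],[-0.0238,0.0577,-0.11,0,0,-4]]}}

```text
time_s: 17.82
tool_pos: [0.4858, 0.317, 0.107]
ee_rot: [2.855, -1.304, -0.004]
ft_force: [0.4, -0.6, 0.6]
opening: 0.088
```

Run:
```python
from h import *
s=monitor.get_obs();print(s["tool_pos"],s["ee_rot"])
p,d=grab_frame("scene");cv2.imwrite("pics/s7.png",cv2.resize(p[110:230,90:250],(800,600),interpolation=cv2.INTER_CUBIC))
```

```text
[0.48576846 0.31703175 0.10702359] [ 2.85504943 -1.30350827 -0.00426958]
```

View pics/s7.png

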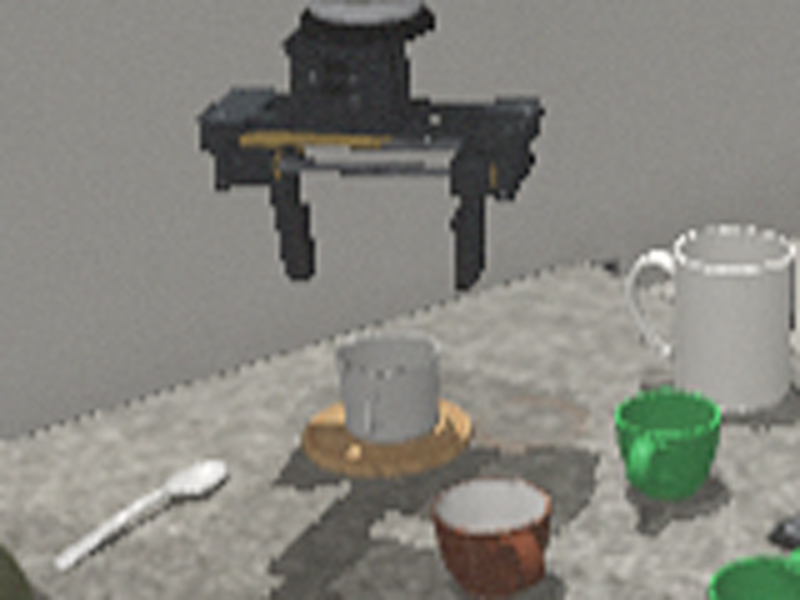

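The jaws (tips at (300,278) and (465,287)) straddle the steel cup (390,350), with its handle facing the camera between them.

Emit:
{"fn": "apply_moves", "kwargs": {"increments": [[0,0.0015,-0.03,0,0,0],[0,0.0015,-0.06,0,0,0],[0,0.0015,-0.078,0,0,0],[0,0.0015,-0.086,0,0,0],[0,0.0015,-0.086,0,0,0]]}}

```text
time_s: 18.5
tool_pos: [0.4867, 0.3196, 0.0233]
ee_rot: [-2.857, 1.305, -0.001]
ft_force: [0.2, -1.7, 0.2]
opening: 0.0877
```

Emit:
{"fn": "apply_moves", "kwargs": {"increments": [[0,0,0,0,0,0],[0,0,0,0,0,0],[0,0,0,0,0,0],[0,0,0,0,0,0],[0,0,0,0,0,0]], "hand": 1}}

```text
time_s: 19.12
tool_pos: [0.4864, 0.3196, 0.0231]
ee_rot: [-2.857, 1.305, -0.0]
ft_force: [-0.8, 0.2, 4.2]
opening: 0.0586
```

Emit:
{"fn": "apply_moves", "kwargs": {"increments": [[0,0,0,0,0,0],[0,0,0.01,0,0,0],[0,0,0.03,0,0,0],[0,0,0.06,0,0,0],[0,0,0.09,0,0,0]]}}

```text
time_s: 19.75
tool_pos: [0.4861, 0.3194, 0.1138]
ee_rot: [2.857, -1.305, -0.0]
ft_force: [-0.0, -0.2, -0.6]
opening: 0.0592
```

Run:
```python
from h import *
s=monitor.get_obs();print(s["tool_pos"],s["ft_force"],s["opening"])
p,d=grab_frame("scene");cv2.imwrite("pics/s8.png",cv2.resize(p[110:230,90:250],(800,600),interpolation=cv2.INTER_CUBIC))
```

```text
[0.48610877 0.31940937 0.11377635] [-0.03986564 -0.24652381 -0.62002281] 0.05918229035098362
```

View pics/s8.png

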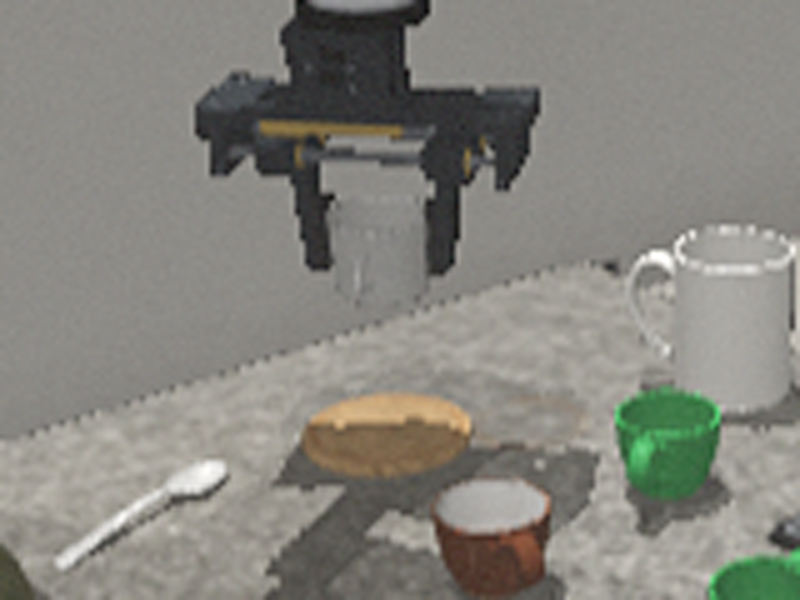

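Emit:
{"fn": "apply_moves", "kwargs": {"increments": [[0,-0.02,0.03,0,0,0],[0.002,-0.07,0.04,0,0,0],[0.004,-0.12,0.04,0,0,0],[0.005,-0.17,0.04,0,0,0],[0.006,-0.22,0.04,0,0,0]]}}

```text
time_s: 20.42
tool_pos: [0.492, 0.098, 0.1525]
ee_rot: [2.858, -1.305, -0.0]
ft_force: [0.4, 0.1, -0.9]
opening: 0.0586
```

Emit:
{"fn": "apply_moves", "kwargs": {"increments": [[0.001,-0.05,0,0,0,0],[0.002,-0.1,0,0,0,0],[0.003,-0.15,0,0,0,0],[0.004,-0.2,0,0,0,0],[0.005,-0.25,0,0,0,0]]}}

```text
time_s: 21.05
tool_pos: [0.4969, -0.1521, 0.1525]
ee_rot: [-2.857, 1.305, 0.0]
ft_force: [-0.2, -0.3, -1.3]
opening: 0.0588
```

Emit:
{"fn": "apply_moves", "kwargs": {"increments": [[0.001,-0.05,0,0,0,0],[0.002,-0.1,0,0,0,0],[0.0023,-0.135,0,0,0,0],[0.0023,-0.144,-0.02,0,0,0],[0.0023,-0.144,-0.05,0,0,0]]}}

```text
time_s: 21.68
tool_pos: [0.4995, -0.2955, 0.1022]
ee_rot: [2.856, -1.307, 0.002]
ft_force: [0.5, 0.7, -1.0]
opening: 0.0584
```

Emit:
{"fn": "apply_moves", "kwargs": {"increments": [[0,0,-0.025,0,0,0],[0,0,-0.045,0,0,0],[0,0,-0.055,0,0,0],[0,0,-0.06,0,0,0],[0,0,-0.06,0,0,0]]}}

```text
time_s: 22.3
tool_pos: [0.4997, -0.2946, 0.043]
ee_rot: [2.858, -1.305, 0.0]
ft_force: [0.5, -0.4, -0.9]
opening: 0.0589
```

Emit:
{"fn": "apply_moves", "kwargs": {"increments": [[0,0,-0.002,0,0,0],[0,0,-0.004,0,0,0],[0,0,-0.005,0,0,0],[0,0,-0.006,0,0,0],[0,0,-0.006,0,0,0]]}}

```text
time_s: 22.92
tool_pos: [0.4996, -0.2945, 0.0367]
ee_rot: [-2.858, 1.305, 0.0]
ft_force: [0.6, 0.6, -1.5]
opening: 0.0589
```

Emit:
{"fn": "apply_moves", "kwargs": {"increments": [[0,0,-0.0005,0,0,0],[0,0,-0.001,0,0,0],[0,0,-0.001,0,0,0]]}}

```text
time_s: 23.3
tool_pos: [0.4996, -0.2945, 0.0364]
ee_rot: [2.858, -1.305, 0.0]
ft_force: [-2.2, 1.0, 6.2]
opening: 0.0585
```

Contact felt (6 N), so I release and retreat.

Emit:
{"fn": "apply_moves", "kwargs": {"increments": [[0,0,0,0,0,0],[0,0,0,0,0,0],[0,0,0,0,0,0],[0,0,0,0,0,0],[0,0,0,0,0,0]], "hand": -1}}

```text
time_s: 23.92
tool_pos: [0.4996, -0.2945, 0.0357]
ee_rot: [-2.858, 1.305, 0.0]
ft_force: [-0.4, 0.2, 0.9]
opening: 0.0876
```

Emit:
{"fn": "apply_moves", "kwargs": {"increments": [[0,0,0.02,0,0,0],[0,0,0.05,0,0,0],[0,0,0.1,0,0,0],[0,0,0.15,0,0,0],[0,0,0.19,0,0,0]]}}

```text
time_s: 24.55
tool_pos: [0.4996, -0.2945, 0.2279]
ee_rot: [2.857, -1.305, 0.002]
ft_force: [0.2, -0.1, 0.3]
opening: 0.0881
```

Emit:
{"fn": "apply_moves", "kwargs": {"increments": [[-0.01,0.05,0,0,0,8],[-0.02,0.1,0,0,0,16],[-0.03,0.15,0,0,0,24],[-0.04,0.2,0,0,0,32],[-0.05,0.25,0,0,0,39]]}}

```text
time_s: 25.18
tool_pos: [0.449, -0.0429, 0.2258]
ee_rot: [3.13, -0.27, 0.001]
ft_force: [0.6, 0.0, 0.6]
opening: 0.0883
```

Run:
```python
from h import *
s=monitor.get_obs();print(s["tool_pos"],s["ee_rot"])
for n in("top","scene"):
    p,d=grab_frame(n);cv2.imwrite(f"pics/{n}9.png",p);np.save(f"{n}9.npy",d)
a=cv2.imread("pics/top9.png");b=cv2.imread("pics/scene9.png")
z=lambda q,x,y,h:cv2.resize(q[y-h:y+h,x-h:x+h],(384,384),interpolation=cv2.INTER_CUBIC)
cv2.imwrite("pics/c9.png",np.hstack([z(a,357,229,32),z(b,333,275,45)]))
```

```text
[ 0.44898396 -0.04294093  0.2258387 ] [ 3.12993694e+00 -2.70169722e-01  6.00814078e-04]
```

View pics/top9.png

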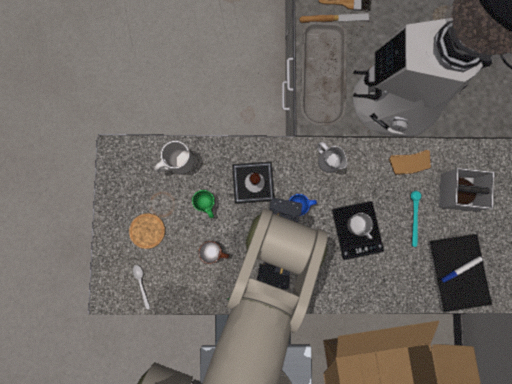

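View pics/c9.png

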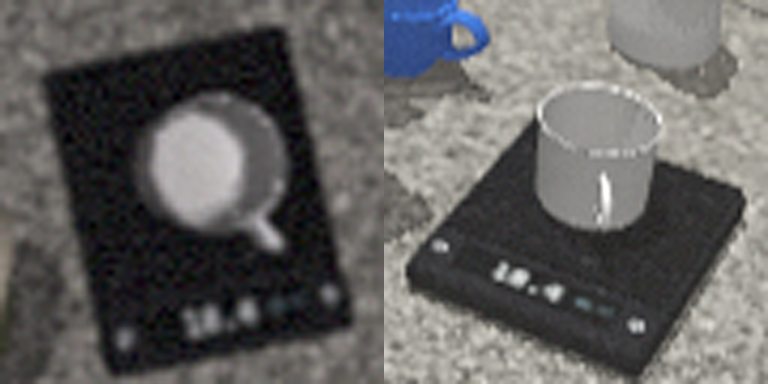

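Run:
```python
from h import *
from m import fit
import scipy.optimize as so
print("cup",onplane("top",325+217/6-.4,197+163/6-.4,.071))
p=cv2.imread("pics/top9.png");d=np.load("top9.npy");P=cloud("top",d)
for n,c0,zr in(("cup",(.499,-.295),.071),("esp",(.42,.13),.05)):
    m=(np.hypot(P[...,0]-c0[0],P[...,1]-c0[1])<.05)&(abs(P[...,2]-zr)<.008)
    vv,uu=np.nonzero(m);W=np.array([onplane("top",a,b,zr)[:2] for a,b in zip(uu,vv)])
    r=so.least_squares(lambda c:np.hypot(*(W-c).T)-.030,c0,loss="soft_l1",f_scale=.002);print(n,len(W),r.x)
H,S,V=cv2.split(cv2.cvtColor(p,cv2.COLOR_BGR2HSV))
m=((H>5)&(H<22)&(S>90)&(V>60)).astype(np.uint8);m[:205]=0;m[255:]=0;m[:,:120]=0;m[:,172:]=0
c=max(cv2.findContours(m,cv2.RETR_EXTERNAL,cv2.CHAIN_APPROX_NONE)[0],key=cv2.contourArea)
w=np.array([onplane("top",*q,.008)[:2] for q in c[:,0].astype(float)]);print("coaster",fit(w))
q=cv2.resize(p[220:284,180:244],(512,512),interpolation=cv2.INTER_CUBIC);cv2.imwrite("pics/e9.png",q)
```

```text
cup [ 0.49950165 -0.29394007  0.071     ]
cup 64 [ 0.49945432 -0.29329411]
esp 131 [0.41992353 0.13016221]
coaster (array([0.48073889, 0.31944481]), np.float64(0.05029702969391172))
```

View pics/e9.png

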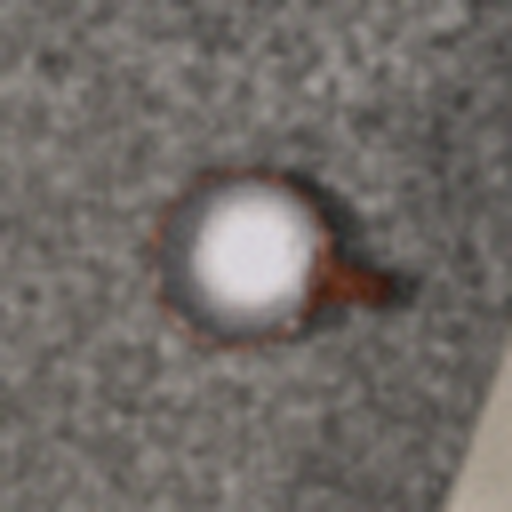

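Emit:
{"fn": "apply_moves", "kwargs": {"increments": [[-0.008,0.048,0,0,0,0],[-0.016,0.096,0,0,0,0],[-0.024,0.144,0,0,0,0],[-0.029,0.173,-0.03,0,0,0],[-0.029,0.173,-0.08,0,0,0]]}}

```text
time_s: 25.9
tool_pos: [0.4214, 0.1297, 0.1458]
ee_rot: [-3.129, 0.274, -0.006]
ft_force: [-0.1, -0.7, -1.5]
opening: 0.0885
```

Emit:
{"fn": "apply_moves", "kwargs": {"increments": [[0,0,-0.04,0,0,0],[0,0,-0.08,0,0,0],[0,0,-0.105,0,0,0],[0,0,-0.119,0,0,0],[0,0,-0.119,0,0,0]]}}

```text
time_s: 26.52
tool_pos: [0.4206, 0.1283, 0.0265]
ee_rot: [3.129, -0.277, -0.001]
ft_force: [0.1, 0.4, 0.2]
opening: 0.0884
```

Emit:
{"fn": "apply_moves", "kwargs": {"increments": [[-0.0005,0.0018,-0.003,0,0,0],[-0.0005,0.0018,-0.003,0,0,0]]}}

```text
time_s: 26.78
tool_pos: [0.4204, 0.1305, 0.0242]
ee_rot: [-3.129, 0.276, -0.002]
ft_force: [0.3, -0.4, 0.1]
opening: 0.088
```

Emit:
{"fn": "apply_moves", "kwargs": {"increments": [[0,0,0,0,0,0],[0,0,0,0,0,0],[0,0,0,0,0,0],[0,0,0,0,0,0],[0,0,0,0,0,0]], "hand": 1}}

```text
time_s: 27.4
tool_pos: [0.4202, 0.1303, 0.0238]
ee_rot: [-3.129, 0.276, -0.001]
ft_force: [-0.1, -0.1, 1.8]
opening: 0.0598
```

Emit:
{"fn": "apply_moves", "kwargs": {"increments": [[0,0,0,0,0,0],[0,0,0.01,0,0,0],[0,0,0.03,0,0,0],[0,0,0.06,0,0,0],[0,0,0.08,0,0,0]]}}

```text
time_s: 28.02
tool_pos: [0.4201, 0.1304, 0.1053]
ee_rot: [-3.129, 0.276, -0.001]
ft_force: [0.2, -0.0, -2.4]
opening: 0.06
```

Emit:
{"fn": "apply_moves", "kwargs": {"increments": [[0.01,0.03,0,0,0,0],[0.025,0.08,0,0,0,0],[0.042,0.13,0,0,0,0],[0.057,0.175,0,0,0,0],[0.0606,0.189,0,0,0,0]]}}

```text
time_s: 28.65
tool_pos: [0.4806, 0.3213, 0.1038]
ee_rot: [-3.13, 0.273, 0.0]
ft_force: [0.5, -0.3, -1.4]
opening: 0.0598
```

Emit:
{"fn": "apply_moves", "kwargs": {"increments": [[0,0,-0.02,0,0,0],[0,0,-0.045,0,0,0],[0,0,-0.06,0,0,0],[0,0,-0.067,0,0,0],[0,0,-0.067,0,0,0]]}}

```text
time_s: 29.28
tool_pos: [0.4807, 0.3192, 0.0369]
ee_rot: [3.129, -0.277, -0.0]
ft_force: [0.8, 0.8, -0.9]
opening: 0.06
```

Emit:
{"fn": "apply_moves", "kwargs": {"increments": [[0,0,-0.002,0,0,0],[0,0,-0.003,0,0,0],[0,0,-0.004,0,0,0],[0,0,-0.004,0,0,0]]}}

```text
time_s: 29.78
tool_pos: [0.4807, 0.3193, 0.0328]
ee_rot: [3.129, -0.276, 0.0]
ft_force: [-0.5, 0.0, -1.1]
opening: 0.0603
```

Emit:
{"fn": "apply_moves", "kwargs": {"increments": [[0,0,-0.0005,0,0,0],[0,0,-0.001,0,0,0],[0,0,-0.0015,0,0,0],[0,0,-0.0015,0,0,0]]}}

```text
time_s: 30.28
tool_pos: [0.4808, 0.3195, 0.0319]
ee_rot: [-3.129, 0.276, -0.001]
ft_force: [-1.9, -0.9, 5.4]
opening: 0.0598
```

Emit:
{"fn": "apply_moves", "kwargs": {"increments": [[0,0,0,0,0,0],[0,0,0,0,0,0],[0,0,0,0,0,0],[0,0,0,0,0,0],[0,0,0,0,0,0]], "hand": -1}}

```text
time_s: 30.9
tool_pos: [0.4807, 0.3193, 0.0312]
ee_rot: [3.129, -0.276, -0.0]
ft_force: [-0.2, -0.7, 0.2]
opening: 0.0881
```

Emit:
{"fn": "apply_moves", "kwargs": {"increments": [[0,0,0.02,0,0,0],[0,0,0.05,0,0,0],[0,0,0.1,0,0,0],[0,0,0.15,0,0,0],[0,0,0.19,0,0,0]]}}

```text
time_s: 31.52
tool_pos: [0.4807, 0.3194, 0.2234]
ee_rot: [-3.129, 0.276, -0.002]
ft_force: [0.3, -0.5, 1.0]
opening: 0.0884
```

Emit:
{"fn": "apply_moves", "kwargs": {"increments": [[0.01,-0.05,0,0,0,0],[0.02,-0.1,0,0,0,0],[0.03,-0.15,0,0,0,0],[0.04,-0.2,0,0,0,0],[0.05,-0.24,0,0,0,0]]}}

```text
time_s: 32.15
tool_pos: [0.5308, 0.0775, 0.2214]
ee_rot: [3.129, -0.278, 0.0]
ft_force: [0.7, 0.2, -0.4]
opening: 0.0882
```

Run:
```python
from h import *
s=monitor.get_obs();print(s["tool_pos"],s["ee_rot"])
for n in("top","scene"):
    p,d=grab_frame(n);cv2.imwrite(f"pics/{n}10.png",p);np.save(f"{n}10.npy",d)
a=cv2.imread("pics/top10.png");b=cv2.imread("pics/scene10.png")
z=lambda q,x,y,h:cv2.resize(q[y-h:y+h,x-h:x+h],(384,384),interpolation=cv2.INTER_CUBIC)
cv2.imwrite("pics/c10.png",np.hstack([z(a,147,230,32),z(b,168,190,32)]))
d=np.load("top10.npy");P=cloud("top",d);import scipy.optimize as so
c0=(.481,.319);zr=.058
m=(np.hypot(P[...,0]-c0[0],P[...,1]-c0[1])<.05)&(abs(P[...,2]-zr)<.008)
vv,uu=np.nonzero(m);W=np.array([onplane("top",q,r,zr)[:2] for q,r in zip(uu,vv)])
r=so.least_squares(lambda c:np.hypot(*(W-c).T)-.030,c0,loss="soft_l1",f_scale=.002);print(len(W),r.x)
```

```text
[0.53079605 0.0774647  0.22135344] [ 3.12925052e+00 -2.77592300e-01  3.29222659e-04]
141 [0.47998523 0.31831762]
```

View pics/c10.png

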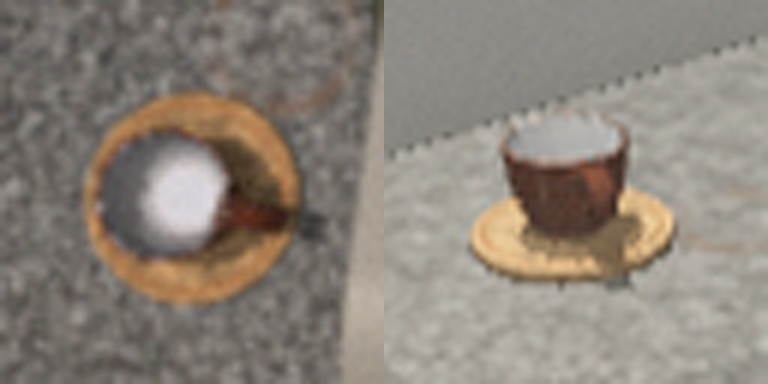

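View pics/top10.png

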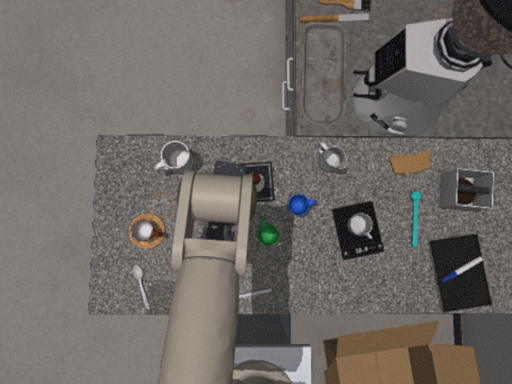

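The brown cup stands upright on the coaster, within 1.5 mm of its middle. The tamper is about 5.5 mm off the mat's middle. There is plenty of time, so I'll regrip it on its axis and move it by (+4, +4) mm.

Emit:
{"fn": "apply_moves", "kwargs": {"increments": [[0.04,-0.032,0,0,0,0],[0.08,-0.063,0,0,0,0],[0.0912,-0.0718,-0.02,0,0,0],[0.0912,-0.0718,-0.06,0,0,0],[0.0912,-0.0718,-0.085,0,0,0]]}}

```text
time_s: 32.88
tool_pos: [0.6212, 0.0085, 0.1341]
ee_rot: [-3.129, 0.276, 0.004]
ft_force: [-0.5, -0.1, -0.3]
opening: 0.0885
```

Emit:
{"fn": "apply_moves", "kwargs": {"increments": [[0,0,-0.025,0,0,0],[0,0,-0.045,0,0,0],[0,0,-0.06,0,0,0],[0,0,-0.067,0,0,0],[0,0,-0.067,0,0,0]]}}

```text
time_s: 33.5
tool_pos: [0.6219, 0.0078, 0.0692]
ee_rot: [-3.129, 0.276, 0.0]
ft_force: [0.6, 0.1, -0.1]
opening: 0.0881
```

Run:
```python
from h import *
s=monitor.get_obs();print(s["tool_pos"],s["ft_force"])
p,d=grab_frame("scene");cv2.imwrite("pics/s11.png",cv2.resize(p[130:250,200:360],(800,600),interpolation=cv2.INTER_CUBIC))
```

```text
[0.62189381 0.00776034 0.06923417] [ 0.57874813  0.11568784 -0.11739141]
```

View pics/s11.png

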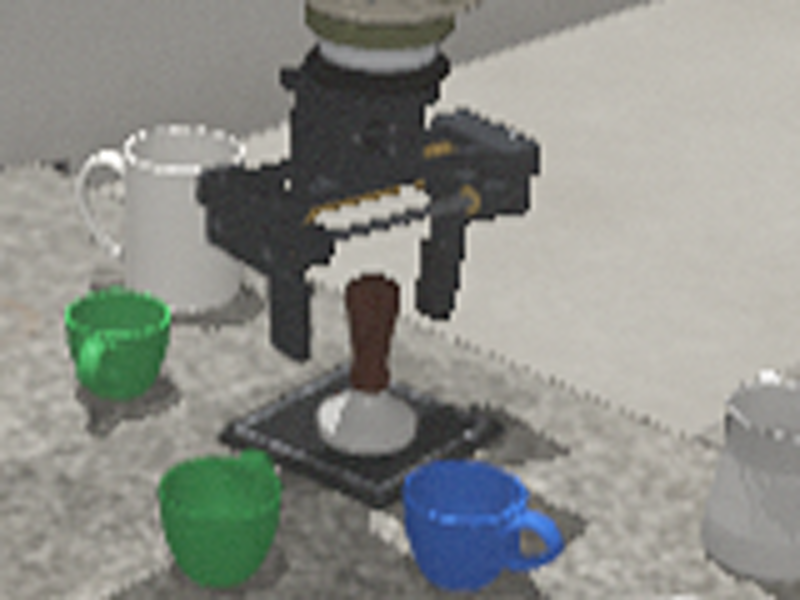

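The open fingers (290,330) and (440,290) straddle the upright tamper handle (372,310) without touching it. I correct y by -2 mm, then grip.

Emit:
{"fn": "apply_moves", "kwargs": {"increments": [[0,-0.002,0,0,0,0],[0,-0.002,0,0,0,0]]}}

```text
time_s: 33.8
tool_pos: [0.6221, 0.0053, 0.0697]
ee_rot: [3.129, -0.277, 0.001]
ft_force: [-0.3, -0.2, -0.0]
opening: 0.0879
```

Emit:
{"fn": "apply_moves", "kwargs": {"increments": [[0,0,0,0,0,0],[0,0,0,0,0,0],[0,0,0,0,0,0],[0,0,0,0,0,0],[0,0,0,0,0,0]], "hand": 1}}

```text
time_s: 34.42
tool_pos: [0.6219, 0.0055, 0.0692]
ee_rot: [-3.129, 0.276, 0.0]
ft_force: [0.6, 0.2, -0.7]
opening: 0.0405
```

Emit:
{"fn": "apply_moves", "kwargs": {"increments": [[0,0,0,0,0,0],[0,0,0,0,0,0],[0,0,0,0,0,0],[0,0,0,0,0,0]]}}

```text
time_s: 34.92
tool_pos: [0.6223, 0.0054, 0.0695]
ee_rot: [3.129, -0.276, 0.002]
ft_force: [2.4, -0.7, 0.8]
opening: 0.0296
```

Emit:
{"fn": "apply_moves", "kwargs": {"increments": [[0,0,0.002,0,0,0],[0,0,0.004,0,0,0],[0.001,0.001,0.005,0,0,0],[0.003,0.003,0.005,0,0,0],[0.0035,0.004,0.005,0,0,0]]}}

```text
time_s: 35.55
tool_pos: [0.6254, 0.0098, 0.0741]
ee_rot: [-3.129, 0.276, 0.0]
ft_force: [0.7, 0.5, -4.3]
opening: 0.0298
```

Emit:
{"fn": "apply_moves", "kwargs": {"increments": [[0,0,0,0,0,0],[0,0,-0.001,0,0,0],[0,0,-0.002,0,0,0],[0,0,-0.003,0,0,0],[0,0,-0.003,0,0,0]]}}

```text
time_s: 36.17
tool_pos: [0.6253, 0.0095, 0.0711]
ee_rot: [-3.129, 0.276, 0.0]
ft_force: [-0.3, 0.3, -5.1]
opening: 0.0295
```

Emit:
{"fn": "apply_moves", "kwargs": {"increments": [[0,0,-0.0005,0,0,0],[0,0,-0.001,0,0,0],[0,0,-0.0015,0,0,0],[0,0,-0.002,0,0,0],[0,0,-0.002,0,0,0]]}}

```text
time_s: 36.8
tool_pos: [0.6255, 0.0095, 0.0694]
ee_rot: [3.129, -0.276, 0.001]
ft_force: [-0.0, 0.8, -2.4]
opening: 0.0299
```

Emit:
{"fn": "apply_moves", "kwargs": {"increments": [[0,0,-0.0004,0,0,0],[0,0,-0.0006,0,0,0]]}}

```text
time_s: 37.05
tool_pos: [0.6258, 0.0095, 0.0693]
ee_rot: [3.129, -0.276, 0.002]
ft_force: [-0.2, 0.3, 3.4]
opening: 0.0297
```

Emit:
{"fn": "apply_moves", "kwargs": {"increments": [[0,0,0,0,0,0],[0,0,0,0,0,0],[0,0,0,0,0,0],[0,0,0,0,0,0],[0,0,0,0,0,0]], "hand": -1}}

```text
time_s: 37.67
tool_pos: [0.6254, 0.0095, 0.0686]
ee_rot: [3.129, -0.276, -0.0]
ft_force: [-0.2, -0.1, -0.2]
opening: 0.0776
```

Emit:
{"fn": "apply_moves", "kwargs": {"increments": [[0,0,0.02,0,0,0],[0,0,0.04,0,0,0],[0,0,0.08,0,0,0],[0,0,0.12,0,0,0],[0,0,0.16,0,0,0]]}}

```text
time_s: 38.3
tool_pos: [0.6252, 0.0096, 0.23]
ee_rot: [-3.129, 0.276, -0.0]
ft_force: [-0.7, -0.7, -0.1]
opening: 0.0881
```

Emit:
{"fn": "apply_moves", "kwargs": {"increments": [[-0.05,0.01,0,0,0,0],[-0.1,0.02,0,0,0,0],[-0.15,0.03,0,0,0,0],[-0.2,0.04,0,0,0,0],[-0.25,0.05,0,0,0,0]]}}

```text
time_s: 38.92
tool_pos: [0.3737, 0.0599, 0.2286]
ee_rot: [3.129, -0.276, 0.001]
ft_force: [0.2, 0.8, 0.2]
opening: 0.0883
```

Run:
```python
from h import *
s=monitor.get_obs();print(s["time_s"],s["tool_pos"],s["ee_rot"])
for n in("top","scene"):
    p,d=grab_frame(n);cv2.imwrite(f"pics/{n}12.png",p);np.save(f"{n}12.npy",d)
a=cv2.imread("pics/top12.png")[150:214,220:284];b=cv2.imread("pics/scene12.png")[165:235,235:305]
cv2.imwrite("pics/c12.png",np.hstack([cv2.resize(q,(384,384),interpolation=cv2.INTER_CUBIC) for q in(a,b)]))
```

```text
38.925 [0.37369498 0.05986294 0.22860129] [ 3.12940448e+00 -2.76382300e-01  6.20457256e-04]
```

View pics/c12.png

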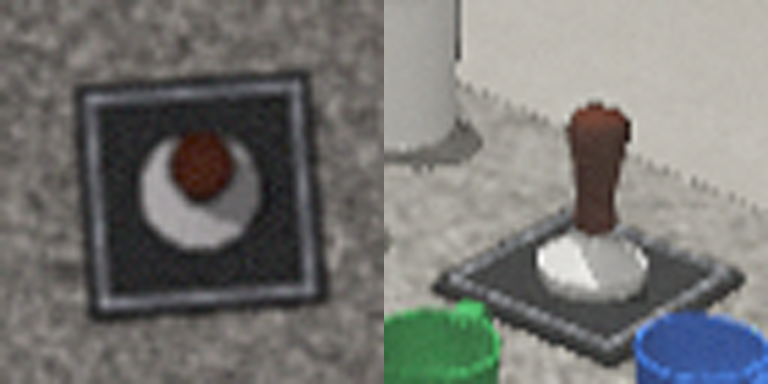

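View pics/scene12.png

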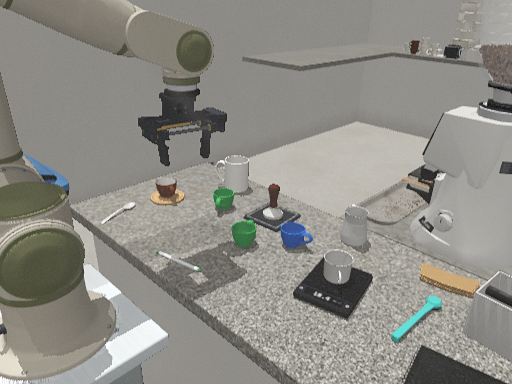

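Both views show everything in place and upright: tamper foot at about (199,189) in the mat crop, roughly 1–2 mm from the mat's middle, dosing cup on the scale at (337,267), brown cup on the coaster at (166,187). The jug and mug have not moved. I'm handing it in.

Run:
```python
from h import *
print("foot",onplane("top",220+199/6-.42,150+189/6-.42,.036)[:2])
print(arm.close_job())
```

```text
foot [0.62419036 0.01050225]
the job is handed in; nothing more can be done
None
```

All three things stand upright on their proper rests, and I handed the job in at about 39 s on the robot's clock. I parked the espresso cup on free counter and moved the tamper to the mat. Then the dosing cup went to the scale and the espresso cup to the coaster.

- **Tamper:** the first placing was about 5.5 mm off the mat's middle. I regripped and shifted it, and it now measures about 1.7 mm off.
- **Dosing cup:** it measures about 1–1.5 mm from the middle of the weighing plate.
- **Espresso cup:** it measures about 1.5 mm from the coaster's middle.
- **Bystanders and force:** the jug and mug look unmoved in the last picture. The highest force reported at the end of any move was about 11 N, at the first tamper contact.

- **Disagreement between cameras:** early side-camera estimates differed from the top camera by up to 8–10 mm (worst for the dosing cup). I used the top camera, which agreed with where the arm had set the cups down.
- **Early lift:** on the first tamper lift the fingers were still closing as I began to raise it. It was held, but hung slightly tilted, which probably caused the first offset.

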